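# Put a mug under the swing-arm coffee dripper

### The job

Swing the coffee stand's hinged drip arm, by its wooden knob, well clear of the drip grille, then set the blue mug down gently, upright and centred on the round grille and let go of it. Then swing the arm back and leave it with the dripper's outlet over the middle of the mug, without the arm hitting the mug. Leave the white mugs and the steel jug where they stand.

Things in the scene. Friction and masses are not known exactly. Their poses are not given: they have to be found in the camera images.
- drip_arm (a joint): swing of the drip arm about the stand's upright post, rad, -1.3 to 1.3 (stops at both ends); 0 = outlet exactly above the grille centre; grows anticlockwise seen from above. Starts over the grille; may be swung clear to either side. Hinge damped, with friction 0.25 N m (about 1 N at the knob): it stays where left. Apart from its dripper the arm is 152 mm or more above the table.
- hinge (a point): point on the axis of the vertical post (22 mm diameter, top 211 mm above the table), at the arm's height, 170 mm above the table; 170 mm from the grille centre. Its x axis points from the grille to the post. The stand is fixed; the post is on the side away from the robot.
- outlet (a point): centre of the underside of the spout (24 mm diameter) of the white dripper cone fixed in the arm (114 mm across at its wooden collar, top 212 mm above the table); the lowest point of the arm, 125 mm above the table, 170 mm from the hinge axis; moves with the arm
- knob (a point): grip point on the upright wooden knob, a round bar of 22 mm diameter that rises from the arm's free end from 176 to 246 mm above the table; the point is on its axis 220 mm above the table, 260 mm from the hinge axis, on the line from the hinge through the outlet, 90 mm beyond the outlet
- grille (a point): centre of the top of the round steel drip grille with dark rings, 120 mm diameter, 20 mm above the table, on the stand's dark base plate (300 by 160 mm, 16 mm thick)
- blue_mug_mid (a point): the blue ceramic mug, 64 mm across the body at the rim, 85 mm high, upright on the table, with a loop handle on one side (mug's +y, reaching 69 mm from the axis); the point is on the mug's axis half-way up, 42.5 mm above its foot; z runs up the mug's axis. Mass about 0.2 kg. To be put on the grille: its rim is then 20 mm below the outlet
- white_mug_mid (a point): a white ceramic mug, 64 mm across the body at the rim, 85 mm high, upright on the table, with a loop handle on one side (mug's +y, reaching 69 mm from the axis); point on its axis half-way up; bystander
- spare_mug_mid (a point): another white ceramic mug, 64 mm across the body at the rim, 85 mm high, upright on the table, with a loop handle on one side (mug's +y, reaching 69 mm from the axis); point on its axis half-way up; bystander
- jug_mid (a point): steel vacuum jug with black lid and handle, 112 mm diameter, 195 mm high, standing; point on its axis half-way up; bystander
Things that resemble listed ones, but are neither listed nor needed, are in the scene too. Leave any yellow look-alike of the part that bears blue_mug_mid alone.

How it is judged:
By the outcome, as a careful person would: the job done as asked, in the order asked, and still so for the second after the job is handed in, with the robot touching nothing.
It also fails if it takes over 72 s, if anything falls off the work surface, if the arm or the gripper's body presses on something with over 40 N, if the wrist force passes 120 N, or if a joint passes its speed limit or range.

### The arm

A 6-joint arm with a two-finger parallel gripper is mounted at the origin on the work surface. World frame = base frame: x ahead of the robot, y to its left, z up, the work surface at z = 0. Lengths are in mm, angles in rad, forces in N, time in s.
With the tool pointing down it reaches from about 200 to 875 mm from the base axis. Payload 3.4 kg.
Tool frame: the origin (TCP) lies where the fingers leave the gripper's body, on its centre line; the fingertips stand 97 mm ahead of it and the grasp point (between the pads) lies 78 mm ahead of it (ctrl.tip_reach is the distance from the TCP to the fingertips, in mm); z points along the fingers, y is the line along which they close (so a half turn about z gives the same grasp; the last joint's range is limited). The gripper opens to 94 mm and grips with 3 to 60 N. Pads are 16 mm wide; open, the fingers measure 119 mm over their backs; the gripper's body (75 mm by 177 mm) begins 78 mm behind the grasp point.
Start: joints at [1.053, 0.276, 1.505, -0, 1.361, -0.121], TCP at [222.236, 530.346, 302.693] pointing down, gripper open.
Joint ranges: [-2.89, 2.89], [-0.75, 2.08], [0.22, 2.7], [-1.18, 4.32], [0.11, 2.71], [-2.7, 2.7]. Speed limits (rad/s): [2.57, 2.57, 3.14, 3.14, 3.14, 3.14].

### API

Orientations are given as a unit quaternion [w, x, y, z].
In Python, from rig import ctrl gives the robot as it stands.
- The arm moves only by the tool send_rows, never from a script. Its arguments are lists of equal length, an entry for each row: "rot": the turn, a rotation vector about the tool's x, y, z in degrees, a list of three; "slide": the shift along the tool's x, y, z in m, a list of three; "fingers": the finger opening in m, from 0 to 0.094. A call has 1 to 10 rows; each row shifts and turns the commanded pose from where the row before left it, along the tool's axes as they then stand; what a row does not reach is not made up. A row lasts 1/10 s, in which the tool goes at most 50 mm and 8.59 degrees, less where a joint would pass 70% of its speed; a pose out of reach is approached as far as the arm can. A call is refused whole if a number of a shift passes 0.05 or a number of a turn 8.59, either way. A call with a gripper value outside its range is refused whole. The fingers move at their own pace and stop on an object; the grip force is fixed at half the most. Time passes only in rows, so rows that do not move let the fingers close. It gives the time, the measured TCP pose, the force, the opening and the grip force at its end, in the units of the state.
- ctrl.observe(): the state, without advancing time (a new reading comes with each control period).
- ctrl.capture(name): name is "scene" or "top" or "wrist"; returns the picture (384x512x3 uint8, red, green, blue); there is no depth.
- ctrl.camera_params(name): a dict with "vfov" (degrees; the focal length in pixels is half the picture's height over the tangent of half this angle, whatever the lens; pixels are square), "cx", "cy" (the principal point, pixels), "position" and "attitude" of the camera in the world. Camera axes: x right, y down, z forward; pixel columns grow to the right and rows downward; lengths in mm; the calibration is good to about 2 mm. The wrist camera is an equidistant fisheye: a pixel r from the principal point sees the ray r / f radians off the axis. A picture is of the moment at which its call begins: read the wrist's pose just before it. camera_params takes no time and is no camera call; for the wrist camera it gives the pose at the moment of the call.
- ctrl.sign_off(): hands the job in; it is judged then, once.
The state is a dict: "time": time; "joint_pos": joint angles; "dq": joint speeds; "effort": joint torques, N m; "tool_pos": TCP position; "eef_rot": TCP orientation; "force": force on the tool from outside, world axes, zero at the start; "moment": the same for the moment, N m; "opening": finger opening in mm; "gripper_force": force on a finger pad.
Only numpy, scipy, OpenCV 4.12 (cv2) and the standard library are available. Lean on these libraries where they do the work, as an engineer would, in place of code of your own. Each camera call takes 0.05 s, during which the arm holds its last target. There are 200 camera calls.

## Working session

There is one attempt and no reset: what is moved stays moved. The work goes in short steps, Python scripts to look and compute and a tool call to move; the robot and the scene stay as the last step left them, time stands still between calls to the robot, and variables do not carry over. Pictures are saved under pics/ and viewed, at most 10 in all, crops included, and the job is handed in when it is done.

Besides the shell and the picture viewer there is one more tool, called after "Call:" as name(argument=value, ...) on one line, values as JSON. send_rows: Moves the arm, as the interface text tells. Its arguments: {"type":"object","properties":{"rot":{"type":"array"},"slide":{"type":"array"},"fingers":{"type":"array"}},"required":["rot","slide","fingers"]}

```bash
ls; mkdir -p pics; python3 - <<'E'
from rig import ctrl
import cv2
for n in("scene","top"):
    im=ctrl.capture(n); cv2.imwrite(f"pics/{n}0.png",im[:,:,::-1]); print(n,ctrl.camera_params(n))
print(ctrl.observe())
E
```

```text
pics
scene {'vfov': 55.0891097170887, 'cx': 250.2297481506419, 'cy': 185.86187739004689, 'position': array([911.72222302, 630.78654271, 948.26062275]), 'attitude': array([-0.08194746,  0.24662087,  0.90553537, -0.33536318])}
top {'vfov': 56.61454451622037, 'cx': 256.4321243706735, 'cy': 196.60017028076956, 'position': array([ 349.74037716,   29.37299235, 1334.07389075]), 'attitude': array([-0.07135965,  0.70849694, -0.69974269,  0.05744616])}
{'time': 0.1, 'joint_pos': array([ 1.05300465e+00,  2.76525353e-01,  1.50598071e+00, -1.99905007e-05,
        1.36071275e+00, -1.21013478e-01]), 'dq': array([-0.00025917, -0.00091996, -0.00192314,  0.00056233,  0.00131497,
       -0.00076488]), 'effort': array([ 1.27843177e-03, -4.05456769e+01, -2.37778974e+01,  7.02944119e-02,
        2.98278616e-02, -2.71256630e-05]), 'tool_pos': array([222.05210826, 530.0169788 , 301.90506177]), 'eef_rot': array([-2.46027530e-04,  1.97088166e-01,  9.80385431e-01, -7.75027037e-04]), 'force': array([-0.62851684, -0.1384823 ,  0.27189877]), 'moment': array([-0.03738764, -0.07516032,  0.03168646]), 'gripper_force': 0.0, 'opening': 94.04373667659858}
```

View pics/scene0.png

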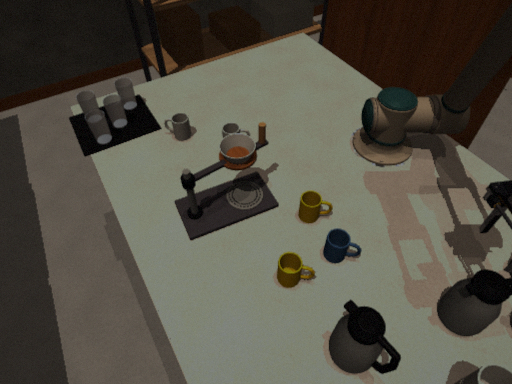

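View pics/top0.png

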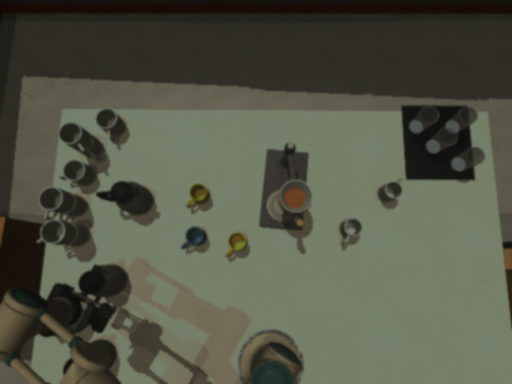

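The top view puts the blue mug at about (195,237). The yellow look-alikes are at (198,194) and (237,242), the stand at about (287,190), and the knob at about (296,223). Only the mug at (195,237) is blue, so I'm enlarging it to confirm.

```bash
python3 - <<'E'
import cv2
im=cv2.imread("pics/top0.png")[135:265,170:330]; im=cv2.convertScaleAbs(im,alpha=1.5,beta=15)
cv2.imwrite("pics/c1.png",cv2.resize(im,None,fx=5,fy=5)[:600,:800] if 0 else cv2.resize(im,None,fx=4.6,fy=4.6,interpolation=cv2.INTER_CUBIC))
im=cv2.imread("pics/scene0.png")[115:295,165:375]; im=cv2.convertScaleAbs(im,alpha=1.3,beta=15)
cv2.imwrite("pics/c2.png",cv2.resize(im,None,fx=3.3,fy=3.3,interpolation=cv2.INTER_CUBIC))
E
```

```text
(no output)
```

View pics/c1.png

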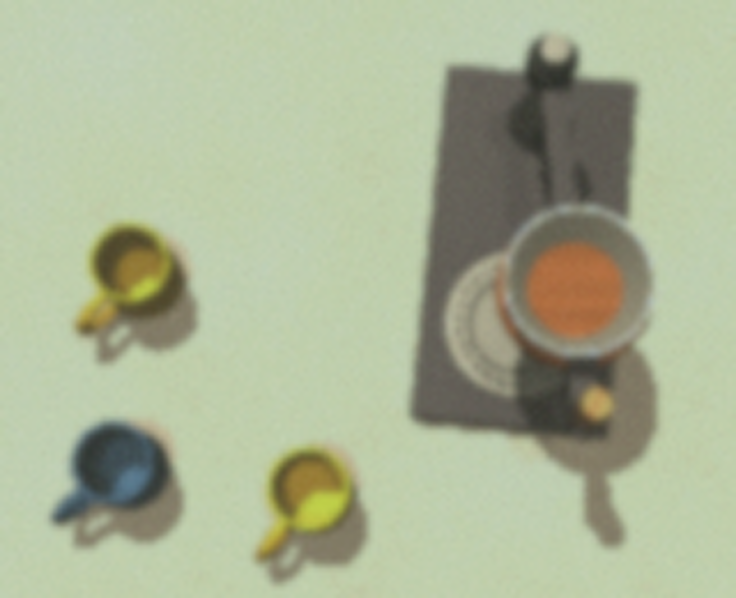

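View pics/c2.png

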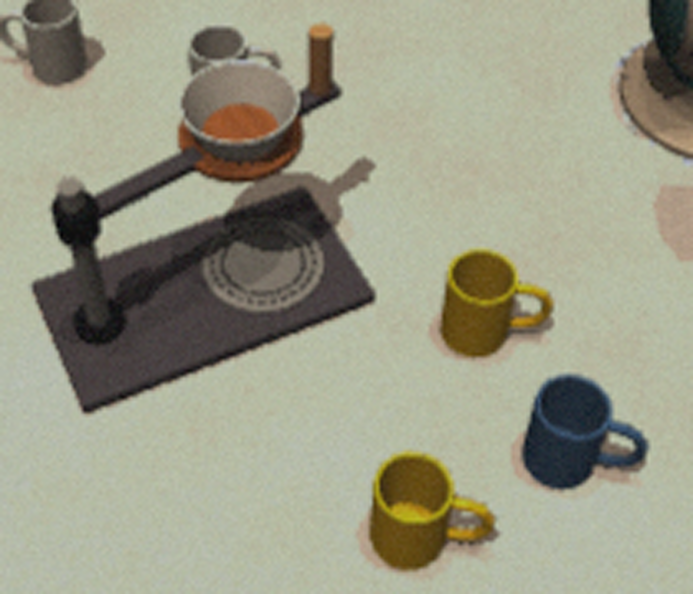

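The crops confirm one blue mug, with its rim centre at about (115,463) in crop 1. Its handle points to the lower left, and the yellow mugs are its neighbours. The drip arm is swung a little towards −y, with the knob at crop (597,403). Next I turn these pixels into positions.

```bash
cat > h.py <<'E'
from rig import ctrl
import numpy as np
from scipy.spatial.transform import Rotation as R
def rot(q): return R.from_quat([q[1],q[2],q[3],q[0]])
def ray(n,px,p=None):
    p=p or ctrl.camera_params(n); f=192/np.tan(np.radians(p['vfov'])/2)
    a=np.array([px[0]-p['cx'],px[1]-p['cy']])/f
    if n=='wrist':
        r=np.hypot(*a); d=np.array([*(a*np.sinc(r/np.pi)),np.cos(r)])
    else: d=np.array([*a,1.])
    return p['position'],rot(p['attitude']).apply(d)
def at(n,px,z,p=None):
    o,d=ray(n,px,p); return o+d*(z-o[2])/d[2]
E
python3 - <<'E'
from h import *
T=lambda u,v:((u+.5)/4.6-.5+170,(v+.5)/4.6-.5+135)
S=lambda u,v:((u+.5)/3.3-.5+165,(v+.5)/3.3-.5+115)
np.set_printoptions(precision=1,suppress=True)
for n,z,t,s in [("blue",85,(115,463),(571,408)),("bluehandle tip",45,(58,516),(642,447)),("yelR",85,(310,489),(481,280)),("yelL",85,(132,265),(413,485)),("knob",246,(597,403),(320,31)),("post",211,(556,48),(70,186)),("grille",20,(520,321),(263,264)),("drip",212,(578,281),(240,110)),
 ("c1",16,(448,66),(88,410)),("c2",16,(637,84),(35,285)),("c3",16,(606,437),(307,188)),("c4",16,(412,420),(375,297))]:
    print(n,at("top",T(*t),z),at("scene",S(*s),z))
E
```

```text
blue [439.9 270.5  85. ] [445.3 273.9  85. ]
bluehandle tip [400.9 321.   45. ] [396.8 318.2  45. ]
yelR [422.2 121.3  85. ] [429.2 126.3  85. ]
yelL [593.8 264.2  85. ] [597.7 266.4  85. ]
knob [472.1 -80.2 246. ] [475.  -79.8 246. ]
post [730.3 -56.4 211. ] [732.2 -54.6 211. ]
grille [563.5 -41.1  20. ] [564.4 -37.6  20. ]
drip [560.9 -71.1 212. ] [568.3 -60.2 212. ]
c1 [779.9  19.1  16. ] [781.6  25.8  16. ]
c2 [ 765.5 -138.7   16. ] [ 767.3 -132.1   16. ]
c3 [ 470.7 -110.3   16. ] [ 473.4 -105.6   16. ]
c4 [482.5  45.4  16. ] [490.4  50.6  16. ]
```

```bash
cat >> h.py <<'E'
def go(pos,yaw=None):
    s=ctrl.observe(); r=rot(s['eef_rot']); m=r.as_matrix()
    d=r.inv().apply(np.array(pos)-s['tool_pos'])/1000
    y=np.degrees(np.arctan2(m[1,1],m[0,1]))
    print("t",s['time'],"pos",s['tool_pos'].round(1),"yaw",y.round(2),"tilt",m[:,2].round(4),"F",s['force'].round(1),"open",round(s['opening'],1),"grip",round(s['gripper_force'],1))
    print("slide(tool)",d.round(4),"turn z",None if yaw is None else round((y-yaw+180)%360-180,2))
E
python3 - <<'E'
from h import *
go((222,530,380)); go((473.5,-80,380),-84.4)
print(at("top",(350,228),85),at("top",(391,190),85))
E
```

```text
t 0.1 pos [222.1 530.  301.9] yaw 67.27 tilt [-8.0e-04 -1.4e-03 -1.0e+00] F [-0.6 -0.1  0.3] open 94.0 grip 0.0
slide(tool) [ 0.0001 -0.0002 -0.0781] turn z None
t 0.1 pos [222.1 530.  301.9] yaw 67.27 tilt [-8.0e-04 -1.4e-03 -1.0e+00] F [-0.6 -0.1  0.3] open 94.0 grip 0.0
slide(tool) [-0.4676 -0.4656 -0.0774] turn z 151.67
[ 472.10072842 -272.45145455   85.        ] [ 608.97156   -421.8394482   85.       ]
```

Call:
send_rows(rot=[[0, 0, 0], [0, 0, 0], [0, 0, 0], [0, 0, 0], [0, 0, 0], [0, 0, 0], [0, 0, 0], [0, 0, 0], [0, 0, 0], [0, 0, 0]], slide=[[0, 0, -0.039], [0, 0, -0.039], [-0.029, -0.029, 0], [-0.029, -0.029, 0], [-0.029, -0.029, 0], [-0.029, -0.029, 0], [-0.029, -0.029, 0], [-0.029, -0.029, 0], [-0.029, -0.029, 0], [-0.029, -0.029, 0]], fingers=[0.094, 0.094, 0.094, 0.094, 0.094, 0.094, 0.094, 0.094, 0.094, 0.094])

```text
time: 1.1
tool_pos: [346.6, 225.1, 380.4]
eef_rot: [-0.0, 0.197, 0.98, -0.0]
force: [1.7, 0.6, -0.5]
opening: 93.8
gripper_force: 0.0
```

Call:
send_rows(rot=[[0, 0, 0], [0, 0, 0], [0, 0, 0], [0, 0, 0], [0, 0, 0], [0, 0, 0], [0, 0, 0], [0, 0, 0], [0, 0, 0]], slide=[[-0.029, -0.029, 0], [-0.029, -0.029, 0], [-0.029, -0.029, 0], [-0.029, -0.029, 0], [-0.029, -0.029, 0], [-0.029, -0.029, 0], [-0.029, -0.029, 0], [-0.029, -0.029, 0], [0, 0, 0]], fingers=[0.094, 0.094, 0.094, 0.094, 0.094, 0.094, 0.094, 0.094, 0.094])

```text
time: 2.0
tool_pos: [472.5, -81.1, 379.7]
eef_rot: [-0.0, 0.2, 0.98, -0.001]
force: [-0.6, 1.4, -0.1]
opening: 93.9
gripper_force: 0.0
```

Call:
send_rows(rot=[[0, 0, 8.5], [0, 0, 8.5], [0, 0, 8.5], [0, 0, 8.5], [0, 0, 8.5], [0, 0, 8.5], [0, 0, 8.5], [0, 0, 8.5], [0, 0, 8.5], [0, 0, 8.5]], slide=[[0, 0, 0], [0, 0, 0], [0, 0, 0], [0, 0, 0], [0, 0, 0], [0, 0, 0], [0, 0, 0], [0, 0, 0], [0, 0, 0], [0, 0, 0]], fingers=[0.094, 0.094, 0.094, 0.094, 0.094, 0.094, 0.094, 0.094, 0.094, 0.094])

```text
time: 3.0
tool_pos: [470.3, -75.9, 380.4]
eef_rot: [-0.001, 0.809, 0.587, -0.0]
force: [-0.6, 0.1, -0.0]
opening: 94.0
gripper_force: 0.0
```

Call:
send_rows(rot=[[0, 0, 8.5], [0, 0, 8.5], [0, 0, 8.5], [0, 0, 8.5], [0, 0, 8.5], [0, 0, 8.5], [0, 0, 8.5], [0, 0, 7.2], [0, 0, 0], [0, 0, 0]], slide=[[0, 0, 0], [0, 0, 0], [0, 0, 0], [0, 0, 0], [0, 0, 0], [0, 0, 0], [0, 0, 0], [0, 0, 0], [0, 0, 0], [0, 0, 0]], fingers=[0.094, 0.094, 0.094, 0.094, 0.094, 0.094, 0.094, 0.094, 0.094, 0.094])

```text
time: 4.0
tool_pos: [470.5, -76.3, 380.5]
eef_rot: [-0.0, 0.999, 0.05, -0.0]
force: [0.4, -0.1, -0.0]
opening: 93.7
gripper_force: 0.0
```

```bash
python3 - <<'E'
from h import *
import cv2
go((473.5,-80,380),-84.4)
p=ctrl.camera_params("wrist");print(p)
im=ctrl.capture("wrist"); cv2.imwrite("pics/w1.png",im[:,:,::-1])
E
```

```text
t 4.0 pos [470.5 -76.3 380.5] yaw -84.25 tilt [-5.e-04  5.e-04 -1.e+00] F [ 0.4 -0.1 -0. ] open 93.7 grip 0.0
slide(tool) [0.0026 0.004  0.0005] turn z 0.15
{'vfov': 65.70646984690485, 'cx': 255.18540580739156, 'cy': 187.32513739197773, 'position': array([545.33052524, -68.97136343, 463.47084252]), 'attitude': array([ 0.09540022,  0.73527711, -0.6653029 , -0.08739808])}
```

View pics/w1.png

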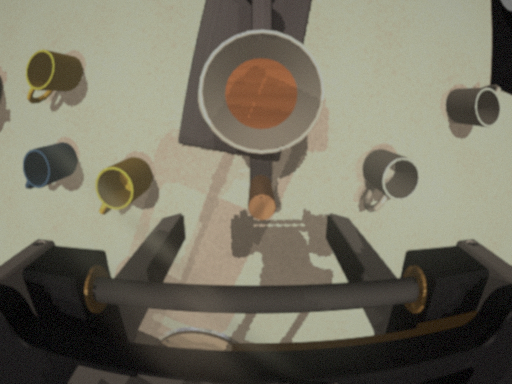

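The wrist view shows the knob top at (262,208), roughly midway between the fingers. The dripper rim is centred at (260,92), and the blue mug's rim is at (38,168), beside the two yellow mugs.

```bash
python3 - <<'E'
from h import *
for n,px,z in [("knob",(262,208),246),("drip",(260,92),212),("blue",(38,168),85)]: print(n,at("wrist",px,z))
go((474,-80,298),-84.4)
E
```

```text
knob [472.01973508 -81.40368109 246.        ]
drip [561.12349941 -71.23480134 212.        ]
blue [442.74748454 267.53562624  85.        ]
t 4.05 pos [470.6 -76.4 380.6] yaw -84.28 tilt [-3.e-04  4.e-04 -1.e+00] F [ 0.3 -0.2 -0.4] open 93.6 grip 0.0
slide(tool) [0.003  0.0039 0.0825] turn z 0.12
```

Call:
send_rows(rot=[[0, 0, 0], [0, 0, 0], [0, 0, 0], [0, 0, 0], [0, 0, 0], [0, 0, 0], [0, 0, 0], [0, 0, 0], [0, 0, 0], [0, 0, 0]], slide=[[0.0025, 0.0045, 0], [0, 0, 0.021], [0, 0, 0.021], [0, 0, 0.021], [0, 0, 0.019], [0, 0, 0], [0, 0, 0], [0, 0, 0], [0, 0, 0], [0, 0, 0]], fingers=[0.094, 0.094, 0.094, 0.094, 0.094, 0.06, 0.03, 0.018, 0.018, 0.018])

```text
time: 5.05
tool_pos: [474.2, -81.3, 299.5]
eef_rot: [0.0, 0.999, 0.049, 0.001]
force: [-0.6, 0.2, 0.0]
opening: 57.8
gripper_force: 0.0
```

Call:
send_rows(rot=[[0, 0, 0], [0, 0, 0], [0, 0, 0], [0, 0, 0]], slide=[[0, 0, 0], [0, 0, 0], [0, 0, 0], [0, 0, 0]], fingers=[0.018, 0.018, 0.018, 0.018])

```text
time: 5.45
tool_pos: [473.8, -81.1, 298.7]
eef_rot: [-0.0, 0.999, 0.049, 0.0]
force: [0.2, 0.1, -0.3]
opening: 25.2
gripper_force: 0.0
```

Call:
send_rows(rot=[[0, 0, 0], [0, 0, 0], [0, 0, 0]], slide=[[0, 0, 0], [0, 0, 0], [0, 0, 0]], fingers=[0.018, 0.018, 0.018])

```text
time: 5.75
tool_pos: [473.8, -81.1, 298.6]
eef_rot: [-0.0, 0.999, 0.049, -0.0]
force: [-0.3, 0.8, 0.2]
opening: 21.6
gripper_force: 30.0
```

Call:
send_rows(rot=[[0, 0, -2], [0, 0, -4], [0, 0, -4], [0, 0, 0]], slide=[[0.0002, 0.0091, 0], [0.0006, 0.0181, 0], [0.0006, 0.0181, 0], [0, 0, 0]], fingers=[0.018, 0.018, 0.018, 0.018])

```text
time: 6.15
tool_pos: [482.5, -127.2, 298.6]
eef_rot: [0.0, 0.991, 0.135, -0.0]
force: [-0.1, 0.4, 1.5]
opening: 21.7
gripper_force: 30.0
```

```bash
python3 - <<'E'
from h import *
go((0,0,0)); p=ctrl.observe()['tool_pos']; d=p-np.array([732.5,-54.5,0]); print(np.hypot(*d[:2]),np.degrees(np.arctan2(d[1],d[0])))
E
```

```text
t 6.15 pos [ 482.5 -127.2  298.6] yaw -74.52 tilt [ 1.e-04 -9.e-04 -1.e+00] F [-0.1  0.4  1.5] open 21.7 grip 30.0
slide(tool) [-0.431  -0.2516  0.2985] turn z None
260.3572539835054 -163.7855570576445
```

Call:
send_rows(rot=[[0, 0, -4], [0, 0, -4], [0, 0, -4], [0, 0, -4], [0, 0, -4], [0, 0, -4], [0, 0, -4], [0, 0, -4], [0, 0, -4], [0, 0, -4]], slide=[[0.0006, 0.0181, 0], [0.0006, 0.0181, 0], [0.0006, 0.0181, 0], [0.0006, 0.0181, 0], [0.0006, 0.0181, 0], [0.0006, 0.0181, 0], [0.0006, 0.0181, 0], [0.0006, 0.0181, 0], [0.0006, 0.0181, 0], [0.0006, 0.0181, 0]], fingers=[0.018, 0.018, 0.018, 0.018, 0.018, 0.018, 0.018, 0.018, 0.018, 0.018])

```text
time: 7.15
tool_pos: [585.2, -269.7, 298.7]
eef_rot: [-0.001, 0.884, 0.467, -0.0]
force: [0.4, 1.7, 1.1]
opening: 21.5
gripper_force: 30.0
```

Call:
send_rows(rot=[[0, 0, 0], [0, 0, 0], [0, 0, 0], [0, 0, 0], [0, 0, 0], [0, 0, 0]], slide=[[0, 0, 0], [0, 0, 0], [0, 0, 0], [0, 0, 0], [0, 0, 0], [0, 0, 0]], fingers=[0.018, 0.018, 0.045, 0.07, 0.08, 0.08])

```text
time: 7.75
tool_pos: [584.7, -269.9, 298.6]
eef_rot: [-0.0, 0.885, 0.466, -0.0]
force: [-0.5, 0.6, 0.3]
opening: 50.1
gripper_force: 0.0
```

```bash
python3 - <<'E'
from h import *
go((0,0,0)); p=ctrl.observe()['tool_pos']; d=p-np.array([732.5,-54.5,0]); print(np.hypot(*d[:2]),np.degrees(np.arctan2(d[1],d[0])))
E
```

```text
t 7.75 pos [ 584.7 -269.9  298.6] yaw -34.45 tilt [-3.e-04  3.e-04 -1.e+00] F [-0.5  0.6  0.3] open 50.1 grip 0.0
slide(tool) [-0.1082 -0.6347  0.2989] turn z None
261.27522353748884 -124.45763774068148
```

Call:
send_rows(rot=[[0, 0, 0], [0, 0, 0], [0, 0, 0], [0, 0, 0]], slide=[[0, 0, 0], [0, 0, -0.028], [0, 0, -0.028], [0, 0, -0.028]], fingers=[0.094, 0.094, 0.094, 0.094])

```text
time: 8.15
tool_pos: [584.8, -270.2, 383.4]
eef_rot: [-0.0, 0.885, 0.466, -0.0]
force: [0.8, -0.1, 0.6]
opening: 82.5
gripper_force: 0.0
```

```bash
python3 - <<'E'
from h import *
go((443,270,380),42)
E
```

```text
t 8.15 pos [ 584.8 -270.2  383.4] yaw -34.45 tilt [-5.e-04  4.e-04 -1.e+00] F [ 0.8 -0.1  0.6] open 82.5 grip 0.0
slide(tool) [ 0.3652 -0.4225  0.0037] turn z -76.45
```

Call:
send_rows(rot=[[0, 0, 0], [0, 0, 0], [0, 0, 0], [0, 0, 0], [0, 0, 0], [0, 0, 0], [0, 0, 0]], slide=[[0.0261, -0.0302, 0], [0.0261, -0.0302, 0], [0.0261, -0.0302, 0], [0.0261, -0.0302, 0], [0.0261, -0.0302, 0], [0.0261, -0.0302, 0], [0.0261, -0.0302, 0]], fingers=[0.094, 0.094, 0.094, 0.094, 0.094, 0.094, 0.094])

```text
time: 8.85
tool_pos: [513.2, 1.4, 382.8]
eef_rot: [0.0, 0.885, 0.466, 0.0]
force: [0.4, 0.3, 0.3]
opening: 94.1
gripper_force: 0.0
```

Call:
send_rows(rot=[[0, 0, 0], [0, 0, 0], [0, 0, 0], [0, 0, 0], [0, 0, 0], [0, 0, 0], [0, 0, 0], [0, 0, 0]], slide=[[0.0261, -0.0302, 0], [0.0261, -0.0302, 0], [0.0261, -0.0302, 0], [0.0261, -0.0302, 0], [0.0261, -0.0302, 0], [0.0261, -0.0302, 0], [0.0261, -0.0302, 0], [0, 0, 0]], fingers=[0.094, 0.094, 0.094, 0.094, 0.094, 0.094, 0.094, 0.094])

```text
time: 9.65
tool_pos: [441.4, 274.0, 382.6]
eef_rot: [-0.001, 0.883, 0.468, 0.0]
force: [0.9, 0.0, -0.3]
opening: 94.2
gripper_force: 0.0
```

Call:
send_rows(rot=[[0, 0, -8.5], [0, 0, -8.5], [0, 0, -8.5], [0, 0, -8.5], [0, 0, -8.5], [0, 0, -8.5], [0, 0, -8.5], [0, 0, -8.5], [0, 0, -8.5], [0, 0, 0]], slide=[[0, 0, 0], [0, 0, 0], [0, 0, 0], [0, 0, 0], [0, 0, 0], [0, 0, 0], [0, 0, 0], [0, 0, 0], [0, 0, 0], [0, 0, 0]], fingers=[0.094, 0.094, 0.094, 0.094, 0.094, 0.094, 0.094, 0.094, 0.094, 0.094])

```text
time: 10.65
tool_pos: [443.1, 269.4, 382.7]
eef_rot: [0.0, 0.407, 0.914, -0.0]
force: [0.8, -0.2, 1.2]
opening: 93.8
gripper_force: 0.0
```

```bash
python3 - <<'E'
from h import *
import cv2
go((443,270,380),42)
im=ctrl.capture("wrist"); np.save("w2.npy",im); cv2.imwrite("pics/w2.png",cv2.resize(cv2.convertScaleAbs(im[:,:,::-1],alpha=1.3,beta=10),None,fx=1.56,fy=1.56))
E
```

```text
t 10.65 pos [443.1 269.4 382.7] yaw 41.99 tilt [ 1.e-04 -4.e-04 -1.e+00] F [ 0.8 -0.2  1.2] open 93.8 grip 0.0
slide(tool) [0.0005 0.0003 0.0027] turn z -0.01
```

View pics/w2.png

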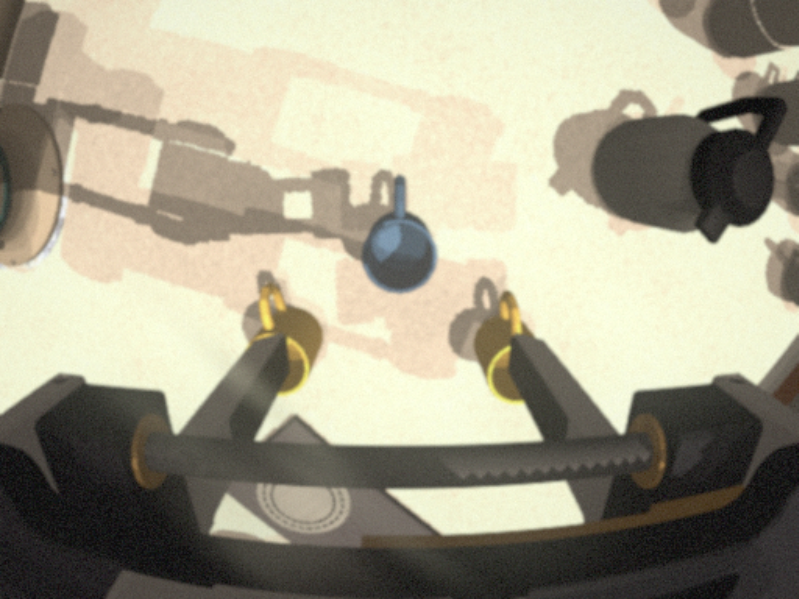

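The blue mug sits midway between the fingers, with its rim centred at enlarged (399,254) and its handle straight up the picture, square to the closing line. The yellow mugs are under and beyond the fingertips, so the descent needs checking against them.

```bash
python3 - <<'E'
from h import *
c=lambda u,v:((u+.5)/1.56-.5,(v+.5)/1.56-.5)
print(at("wrist",c(399,254),85), at("wrist",c(290,362),85), at("wrist",c(507,371),85), at("wrist",c(303,490),20))
a=at("wrist",c(399,254),85); go((a[0],a[1],133),42)
E
```

```text
[439.98399014 274.95706558  85.        ] [431.84101348 135.57509816  85.        ] [585.4959444  260.74367764  85.        ] [552.97359123 -27.34458276  20.        ]
t 10.7 pos [443.1 269.5 382.7] yaw 41.84 tilt [ 2.e-04 -3.e-04 -1.e+00] F [-0.2 -0.1  0.2] open 93.9 grip 0.0
slide(tool) [0.0062 0.0013 0.2497] turn z -0.16
```

Call:
send_rows(rot=[[0, 0, 0], [0, 0, 0], [0, 0, 0], [0, 0, 0], [0, 0, 0], [0, 0, 0], [0, 0, 0], [0, 0, 0], [0, 0, 0], [0, 0, 0]], slide=[[0.003, 0.001, 0.03], [0, 0, 0.04], [0, 0, 0.04], [0, 0, 0.04], [0, 0, 0.03], [0, 0, 0.025], [0, 0, 0.025], [0, 0, 0.02], [0, 0, 0], [0, 0, 0]], fingers=[0.094, 0.094, 0.094, 0.094, 0.094, 0.094, 0.094, 0.094, 0.094, 0.08])

```text
time: 11.7
tool_pos: [442.0, 273.0, 132.9]
eef_rot: [-0.0, 0.407, 0.913, -0.0]
force: [-0.4, -0.2, 1.0]
opening: 89.4
gripper_force: 0.0
```

Call:
send_rows(rot=[[0, 0, 0], [0, 0, 0], [0, 0, 0], [0, 0, 0], [0, 0, 0]], slide=[[0, 0, 0], [0, 0, 0], [0, 0, 0], [0, 0, 0], [0, 0, 0]], fingers=[0.07, 0.064, 0.056, 0.056, 0.056])

```text
time: 12.2
tool_pos: [441.9, 273.1, 133.5]
eef_rot: [0.0, 0.406, 0.914, 0.0]
force: [0.0, -1.1, 8.1]
opening: 62.1
gripper_force: 30.0
```

```bash
python3 - <<'E'
from h import *
go((564,-39,300),42)
E
```

```text
t 12.2 pos [441.9 273.1 133.5] yaw 42.07 tilt [ 9.e-04  2.e-04 -1.e+00] F [ 0.  -1.1  8.1] open 62.1 grip 30.0
slide(tool) [-0.3136 -0.1183 -0.1664] turn z 0.07
```

Call:
send_rows(rot=[[0, 0, 0], [0, 0, 0], [0, 0, 0], [0, 0, 0], [0, 0, 0], [0, 0, 0]], slide=[[0, 0, 0], [0, 0, -0.01], [0, 0, -0.04], [0, 0, -0.04], [0, 0, -0.04], [0, 0, -0.036]], fingers=[0.056, 0.056, 0.056, 0.056, 0.056, 0.056])

```text
time: 12.8
tool_pos: [441.4, 273.2, 300.8]
eef_rot: [0.0, 0.406, 0.914, 0.0]
force: [0.1, 0.5, -2.1]
opening: 62.1
gripper_force: 30.0
```

Call:
send_rows(rot=[[0, 0, 0], [0, 0, 0], [0, 0, 0], [0, 0, 0], [0, 0, 0], [0, 0, 0], [0, 0, 0], [0, 0, 0]], slide=[[-0.028, -0.0108, 0], [-0.028, -0.0108, 0], [-0.028, -0.0108, 0], [-0.028, -0.0108, 0], [-0.028, -0.0108, 0], [-0.028, -0.0108, 0], [-0.028, -0.0108, 0], [0, 0, 0]], fingers=[0.056, 0.056, 0.056, 0.056, 0.056, 0.056, 0.056, 0.056])

```text
time: 13.6
tool_pos: [518.1, 74.0, 298.7]
eef_rot: [0.001, 0.408, 0.913, -0.001]
force: [-1.0, -0.1, -2.0]
opening: 62.0
gripper_force: 30.0
```

```bash
python3 - <<'E'
from h import *
import cv2
go((564,-39,300),42)
im=ctrl.capture("wrist"); cv2.imwrite("pics/w3.png",cv2.resize(cv2.convertScaleAbs(im[:,:,::-1],alpha=1.3,beta=10),None,fx=1.56,fy=1.56))
p=ctrl.camera_params("wrist"); print(p)
E
```

```text
t 13.6 pos [518.1  74.  298.7] yaw 41.86 tilt [ 9.0e-04 -1.7e-03 -1.0e+00] F [-1.  -0.1 -2. ] open 62.0 grip 30.0
slide(tool) [-0.1149 -0.0412 -0.0011] turn z -0.14
{'vfov': 65.70646984690485, 'cx': 255.18540580739156, 'cy': 187.32513739197773, 'position': array([468.19256631, 131.04606397, 381.59973913]), 'attitude': array([0.12019637, 0.92626814, 0.35415658, 0.04640346])}
```

View pics/w3.png

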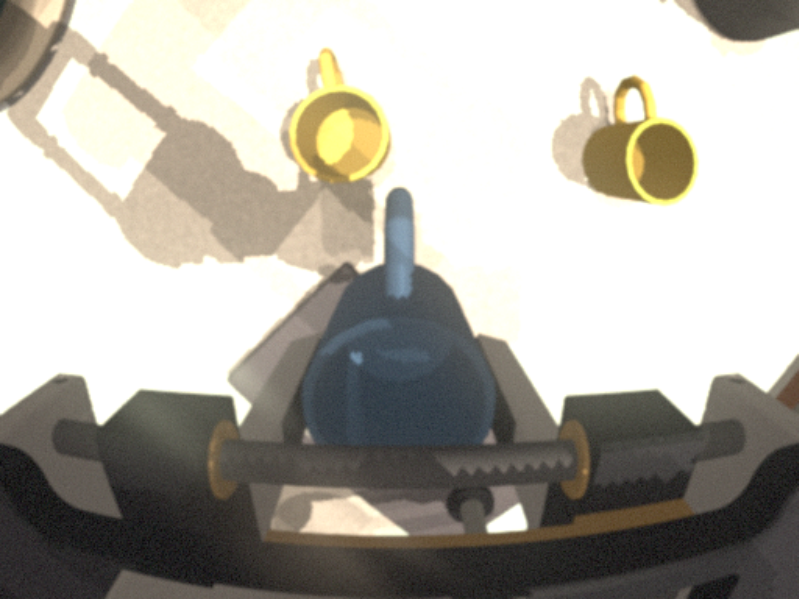

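The mug is held upright and centred. Its rim spans enlarged x 303–495, with the near edge at (399,317).

```bash
python3 - <<'E'
from h import *
c=lambda u,v:((u+.5)/1.56-.5,(v+.5)/1.56-.5)
s=ctrl.observe(); r=rot(s['eef_rot'])
for q in [(399,317),(303,392),(495,392)]:
    w=at("wrist",c(*q),s['tool_pos'][2]-48.5); print(r.inv().apply(w-s['tool_pos']).round(1))
E
```

```text
[31.5  0.7 48.5]
[  6.1 -30.1  48.5]
[ 6.  31.6 48.5]
```

```bash
python3 - <<'E'
from rig import ctrl
import cv2,numpy as np
a=ctrl.capture("top")[:,:,::-1]; b=ctrl.capture("scene")[:,:,::-1]
A=cv2.resize(a[140:240,250:316],None,fx=6,fy=6,interpolation=cv2.INTER_CUBIC)
B=cv2.resize(b[150:250,170:236+44],None,fx=3.6,fy=3.6,interpolation=cv2.INTER_CUBIC)
im=np.zeros((600,800,3),np.uint8); im[:600,:396]=A; im[:360,400:796]=B
cv2.imwrite("pics/c4.png",cv2.convertScaleAbs(im,alpha=1.6,beta=10))
E
```

```text
(no output)
```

View pics/c4.png

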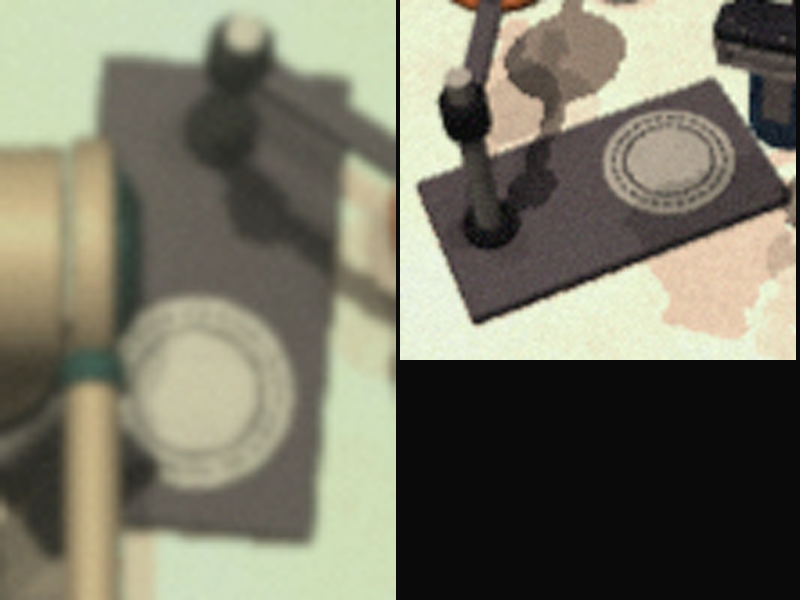

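The arm is clear and the whole grille is visible. In the composite it is centred at about (198,392) in the top half and (669,161) in the scene half. The post top is at (242,34) and (458,76).

```bash
python3 - <<'E'
from h import *
T=lambda u,v:((u+.5)/6-.5+250,(v+.5)/6-.5+140)
S=lambda u,v:((u-400+.5)/3.6-.5+170,(v+.5)/3.6-.5+150)
print(at("top",T(198,392),20),at("scene",S(669,160.5),20))
# scene ellipse check: project extremes
for q in [(602,161),(736,161),(669,108),(669,214)]: print(at("scene",S(*q),20))
print(at("top",T(242,34),211),at("scene",S(458,76),211))
go((565,-40,300),42)
E
```

```text
[561.52545471 -40.88279153  20.        ] [563.48481573 -39.15359154  20.        ]
[615.72891775 -69.74646803  20.        ]
[511.92830679  -7.61813904  20.        ]
[532.38224557 -94.08343195  20.        ]
[593.13275771  13.20724916  20.        ]
[729.53570947 -54.57419488 211.        ] [732.04495256 -55.68330082 211.        ]
t 13.75 pos [516.4  77.3 298.6] yaw 42.04 tilt [-8.e-04  1.e-03 -1.e+00] F [-1.4  0.3 -2.5] open 62.4 grip 30.0
slide(tool) [-0.1197 -0.0425 -0.0016] turn z 0.04
```

Call:
send_rows(rot=[[0, 0, 0], [0, 0, 0], [0, 0, 0], [0, 0, 0], [0, 0, 0], [0, 0, 0], [0, 0, 0], [0, 0, 0]], slide=[[-0.0196, -0.0074, 0], [-0.0196, -0.0074, 0], [-0.0196, -0.0074, 0], [-0.0196, -0.0074, 0], [-0.0196, -0.0074, 0], [-0.0196, -0.0074, 0], [0, 0, 0], [0, 0, 0]], fingers=[0.056, 0.056, 0.056, 0.056, 0.056, 0.056, 0.056, 0.056])

```text
time: 14.55
tool_pos: [562.3, -38.9, 298.5]
eef_rot: [-0.001, 0.406, 0.914, 0.0]
force: [-0.3, 0.1, -1.4]
opening: 62.1
gripper_force: 30.0
```

```bash
python3 - <<'E'
from h import *
go((562.3,-40,158.5),42)
E
```

```text
t 14.55 pos [562.3 -38.9 298.5] yaw 42.09 tilt [-9.0e-04  1.4e-03 -1.0e+00] F [-0.3  0.1 -1.4] open 62.1 grip 30.0
slide(tool) [-0.0011 -0.0008  0.14  ] turn z 0.09
```

Call:
send_rows(rot=[[0, 0, 0], [0, 0, 0], [0, 0, 0], [0, 0, 0], [0, 0, 0], [0, 0, 0], [0, 0, 0]], slide=[[-0.001, -0.001, 0.03], [0, 0, 0.03], [0, 0, 0.03], [0, 0, 0.025], [0, 0, 0.015], [0, 0, 0.01], [0, 0, 0]], fingers=[0.056, 0.056, 0.056, 0.056, 0.056, 0.056, 0.056])

```text
time: 15.25
tool_pos: [561.6, -40.1, 157.6]
eef_rot: [-0.001, 0.406, 0.914, -0.0]
force: [0.5, 0.1, -1.8]
opening: 62.0
gripper_force: 30.0
```

Call:
send_rows(rot=[[0, 0, 0], [0, 0, 0], [0, 0, 0], [0, 0, 0]], slide=[[0, 0, 0.001], [0, 0, 0.001], [0, 0, 0.001], [0, 0, 0]], fingers=[0.056, 0.056, 0.056, 0.056])

```text
time: 15.65
tool_pos: [562.8, -41.5, 156.2]
eef_rot: [0.0, 0.406, 0.914, 0.0]
force: [0.3, 0.4, -1.5]
opening: 62.4
gripper_force: 30.0
```

Call:
send_rows(rot=[[0, 0, 0], [0, 0, 0], [0, 0, 0]], slide=[[0, 0, 0.001], [0, 0, 0], [0, 0, 0]], fingers=[0.056, 0.056, 0.056])

```text
time: 15.95
tool_pos: [562.6, -41.6, 154.7]
eef_rot: [0.0, 0.406, 0.914, 0.0]
force: [-0.1, 0.3, -1.9]
opening: 62.3
gripper_force: 30.0
```

Call:
send_rows(rot=[[0, 0, 0], [0, 0, 0], [0, 0, 0]], slide=[[0, 0, 0.0007], [0, 0, 0], [0, 0, 0]], fingers=[0.056, 0.056, 0.056])

```text
time: 16.25
tool_pos: [562.6, -41.5, 153.9]
eef_rot: [-0.0, 0.406, 0.914, 0.0]
force: [0.6, 0.2, -2.4]
opening: 62.3
gripper_force: 30.0
```

Call:
send_rows(rot=[[0, 0, 0], [0, 0, 0], [0, 0, 0]], slide=[[0.001, 0.001, 0], [0, 0, 0.0006], [0, 0, 0]], fingers=[0.056, 0.056, 0.056])

```text
time: 16.55
tool_pos: [562.8, -39.9, 153.6]
eef_rot: [0.0, 0.406, 0.914, 0.0]
force: [-0.6, -0.5, -1.2]
opening: 62.3
gripper_force: 30.0
```

Call:
send_rows(rot=[[0, 0, 0], [0, 0, 0], [0, 0, 0]], slide=[[0, 0, 0.0006], [0, 0, 0], [0, 0, 0]], fingers=[0.056, 0.056, 0.056])

```text
time: 16.85
tool_pos: [562.8, -40.0, 153.5]
eef_rot: [0.0, 0.406, 0.914, 0.0]
force: [-0.4, 1.4, 5.2]
opening: 62.1
gripper_force: 30.0
```

The upward force shows contact, so the mug is seated. I'm releasing it.

Call:
send_rows(rot=[[0, 0, 0], [0, 0, 0], [0, 0, 0], [0, 0, 0], [0, 0, 0], [0, 0, 0], [0, 0, 0]], slide=[[0, 0, 0], [0, 0, 0], [0, 0, 0], [0, 0, 0], [0, 0, 0], [0, 0, 0], [0, 0, 0]], fingers=[0.066, 0.072, 0.08, 0.088, 0.094, 0.094, 0.094])

```text
time: 17.55
tool_pos: [562.7, -40.1, 152.7]
eef_rot: [0.0, 0.406, 0.914, 0.0]
force: [-0.4, 0.0, -0.6]
opening: 94.0
gripper_force: 0.0
```

Call:
send_rows(rot=[[0, 0, 0], [0, 0, 0], [0, 0, 0], [0, 0, 0], [0, 0, 0], [0, 0, 0], [0, 0, 0], [0, 0, 0]], slide=[[0, 0, -0.01], [0, 0, -0.025], [0, 0, -0.04], [0, 0, -0.04], [0, 0, -0.04], [0, 0, -0.04], [0, 0, -0.035], [0, 0, 0]], fingers=[0.094, 0.094, 0.094, 0.094, 0.094, 0.094, 0.094, 0.094])

```text
time: 18.35
tool_pos: [564.2, -40.3, 389.3]
eef_rot: [0.006, 0.406, 0.914, 0.001]
force: [-0.3, 1.4, 0.9]
opening: 93.9
gripper_force: 0.0
```

```bash
python3 - <<'E'
from h import *
go((584.7,-269.9,383),-34.45)
E
```

```text
t 18.35 pos [564.2 -40.3 389.3] yaw 42.07 tilt [ 0.0117 -0.0022 -0.9999] F [-0.3  1.4  0.9] open 93.9 grip 0.0
slide(tool) [-0.1841 -0.1387  0.0071] turn z 76.52
```

Call:
send_rows(rot=[[0, 0, 8.5], [0, 0, 8.5], [0, 0, 8.5], [0, 0, 8.5], [0, 0, 8.5], [0, 0, 8.5], [0, 0, 8.5], [0, 0, 8.5], [0, 0, 8.5], [0, 0, 0]], slide=[[0, 0, 0], [0, 0, 0], [0, 0, 0], [0, 0, 0], [0, 0, 0], [0, 0, 0], [0, 0, 0], [0, 0, 0], [0, 0, 0], [0, 0, 0]], fingers=[0.094, 0.094, 0.094, 0.094, 0.094, 0.094, 0.094, 0.094, 0.094, 0.094])

```text
time: 19.35
tool_pos: [562.3, -40.0, 382.3]
eef_rot: [-0.0, 0.885, 0.466, -0.0]
force: [0.3, -0.2, 0.3]
opening: 94.2
gripper_force: 0.0
```

```bash
python3 - <<'E'
from h import *
import cv2
go((584.7,-269.9,383),-34.45)
a=ctrl.capture("top")[:,:,::-1]; b=ctrl.capture("scene")[:,:,::-1]
A=cv2.resize(a[140:240,260:326],None,fx=6,fy=6,interpolation=cv2.INTER_CUBIC)
B=cv2.resize(b[110:250,170:280],None,fx=3.6,fy=3.6,interpolation=cv2.INTER_CUBIC)
im=np.zeros((600,800,3),np.uint8); im[:600,:396]=A; im[:504,400:796]=B
cv2.imwrite("pics/c5.png",cv2.convertScaleAbs(im,alpha=1.6,beta=10))
E
```

```text
t 19.35 pos [562.3 -40.  382.3] yaw -34.42 tilt [-1.e-03  3.e-04 -1.e+00] F [ 0.3 -0.2  0.3] open 94.2 grip 0.0
slide(tool) [-0.177   0.1484 -0.0008] turn z 0.03
```

View pics/c5.png

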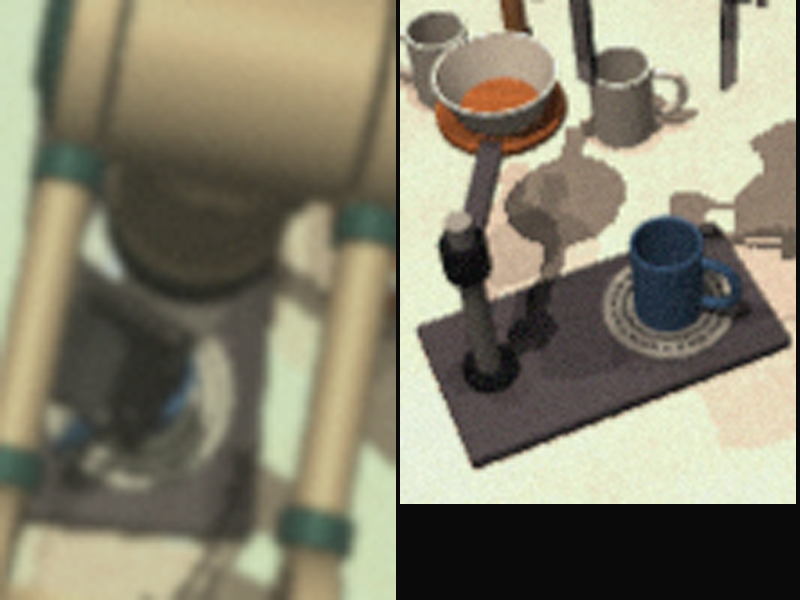

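The mug stands upright on the grille, with its rim centred at about (666,244) in the scene half. The arm is well clear.

```bash
python3 - <<'E'
from h import *
S=lambda u,v:((u-400+.5)/3.6-.5+170,(v+.5)/3.6-.5+110)
print(at("scene",S(666.5,244),105),at("scene",S(669,304.5),20))
E
```

```text
[564.47023301 -36.71033639 105.        ] [563.48481573 -39.15359154  20.        ]
```

Call:
send_rows(rot=[[0, 0, 0], [0, 0, 0], [0, 0, 0], [0, 0, 0], [0, 0, 0], [0, 0, 0], [0, 0, 0], [0, 0, 0]], slide=[[-0.0295, 0.0247, 0], [-0.0295, 0.0247, 0], [-0.0295, 0.0247, 0], [-0.0295, 0.0247, 0], [-0.0295, 0.0247, 0], [-0.0295, 0.0247, 0], [0, 0, 0], [0, 0, 0]], fingers=[0.094, 0.094, 0.094, 0.094, 0.094, 0.094, 0.094, 0.094])

```text
time: 20.25
tool_pos: [584.6, -270.5, 382.0]
eef_rot: [-0.001, 0.885, 0.466, -0.0]
force: [0.5, 0.0, -0.8]
opening: 93.8
gripper_force: 0.0
```

```bash
python3 - <<'E'
from h import *
go((584.7,-269.9,298.6),-34.45)
E
```

```text
t 20.25 pos [ 584.6 -270.5  382. ] yaw -34.43 tilt [-0.001   0.0014 -1.    ] F [ 0.5  0.  -0.8] open 93.8 grip 0.0
slide(tool) [ 0.0005 -0.0001  0.0834] turn z 0.02
```

Call:
send_rows(rot=[[0, 0, 0], [0, 0, 0], [0, 0, 0], [0, 0, 0], [0, 0, 0], [0, 0, 0], [0, 0, 0], [0, 0, 0], [0, 0, 0], [0, 0, 0]], slide=[[0, 0, 0.021], [0, 0, 0.021], [0, 0, 0.021], [0, 0, 0.02], [0, 0, 0], [0, 0, 0], [0, 0, 0], [0, 0, 0], [0, 0, 0], [0, 0, 0]], fingers=[0.094, 0.094, 0.094, 0.094, 0.05, 0.018, 0.018, 0.018, 0.018, 0.018])

```text
time: 21.25
tool_pos: [585.0, -270.0, 300.3]
eef_rot: [0.0, 0.885, 0.466, 0.0]
force: [0.1, 0.6, 0.2]
opening: 49.5
gripper_force: 0.0
```

Call:
send_rows(rot=[[0, 0, 0], [0, 0, 0], [0, 0, 0], [0, 0, 0], [0, 0, 0], [0, 0, 0]], slide=[[0, 0, 0], [0, 0, 0], [0, 0, 0], [0, 0, 0], [0, 0, 0], [0, 0, 0]], fingers=[0.018, 0.018, 0.018, 0.018, 0.018, 0.018])

```text
time: 21.85
tool_pos: [584.8, -269.9, 299.7]
eef_rot: [-0.0, 0.885, 0.466, -0.0]
force: [-0.3, -0.1, 0.5]
opening: 21.4
gripper_force: 30.0
```

```bash
python3 - <<'E'
from h import *
p=ctrl.observe()['tool_pos'];go(p)
H=np.array([732,-54.8]);d=p[:2]-H;print(np.hypot(*d),a:=np.degrees(np.arctan2(d[1],d[0])))
for g in [(563,-40),(563.5,-38.5)]:
    e=np.array(g)-H;b=np.degrees(np.arctan2(e[1],e[0]))-360;print(b,a-b, H+e/np.hypot(*e)*260)
E
```

```text
t 21.85 pos [ 584.8 -269.9  299.7] yaw -34.44 tilt [-0.e+00  1.e-04 -1.e+00] F [-0.3 -0.1  0.5] open 21.4 grip 30.0
slide(tool) [0. 0. 0.] turn z None
260.6415565775896 -124.38048252365957
-185.00485022451534 60.62436770085577 [472.99129769 -32.1175811 ]
-185.52536672856667 61.1448842049071 [473.20804665 -29.76552617]
```

Call:
send_rows(rot=[[0, 0, 4], [0, 0, 4], [0, 0, 4], [0, 0, 4], [0, 0, 4], [0, 0, 4], [0, 0, 4], [0, 0, 4], [0, 0, 4], [0, 0, 4]], slide=[[0.0006, -0.0181, 0], [0.0006, -0.0181, 0], [0.0006, -0.0181, 0], [0.0006, -0.0181, 0], [0.0006, -0.0181, 0], [0.0006, -0.0181, 0], [0.0006, -0.0181, 0], [0.0006, -0.0181, 0], [0.0006, -0.0181, 0], [0.0006, -0.0181, 0]], fingers=[0.018, 0.018, 0.018, 0.018, 0.018, 0.018, 0.018, 0.018, 0.018, 0.018])

```text
time: 22.85
tool_pos: [481.4, -125.2, 299.7]
eef_rot: [0.0, 0.991, 0.134, 0.001]
force: [2.4, -1.5, -2.7]
opening: 21.8
gripper_force: 30.0
```

Call:
send_rows(rot=[[0, 0, 4], [0, 0, 4], [0, 0, 4], [0, 0, 4], [0, 0, 2], [0, 0, 0], [0, 0, 0]], slide=[[0.0006, -0.0181, 0], [0.0006, -0.0181, 0], [0.0006, -0.0181, 0], [0.0006, -0.0181, 0], [0.0002, -0.0091, 0], [0, 0, 0], [0, 0, 0]], fingers=[0.018, 0.018, 0.018, 0.018, 0.018, 0.018, 0.018])

```text
time: 23.55
tool_pos: [472.3, -44.9, 299.7]
eef_rot: [-0.0, 1.0, -0.021, 0.0]
force: [1.8, 1.2, -1.9]
opening: 21.6
gripper_force: 30.0
```

```bash
python3 - <<'E'
from h import *
go((473.1,-31.2,299),-95.2)
E
```

```text
t 23.55 pos [472.3 -44.9 299.7] yaw -92.37 tilt [ 8.e-04  3.e-04 -1.e+00] F [ 1.8  1.2 -1.9] open 21.6 grip 30.0
slide(tool) [ 0.0002 -0.0138  0.0007] turn z 2.83
```

Call:
send_rows(rot=[[0, 0, 1.5], [0, 0, 1.3], [0, 0, 0], [0, 0, 0], [0, 0, 0]], slide=[[0.0002, -0.0075, 0], [0.0002, -0.0063, 0], [0, 0, 0], [0, 0, 0], [0, 0, 0]], fingers=[0.018, 0.018, 0.018, 0.018, 0.018])

```text
time: 24.05
tool_pos: [473.3, -31.7, 299.7]
eef_rot: [-0.0, 0.999, -0.046, 0.0]
force: [1.6, 0.2, -2.3]
opening: 21.7
gripper_force: 30.0
```

```bash
python3 - <<'E'
from h import *
go((473.1,-31.2,299),-95.2)
E
```

```text
t 24.05 pos [473.3 -31.7 299.7] yaw -95.24 tilt [ 3.e-04  2.e-04 -1.e+00] F [ 1.6  0.2 -2.3] open 21.7 grip 30.0
slide(tool) [-0.0002 -0.0004  0.0007] turn z -0.04
```

Release slowly, then rise and retreat.

Call:
send_rows(rot=[[0, 0, 0], [0, 0, 0], [0, 0, 0], [0, 0, 0], [0, 0, 0], [0, 0, 0], [0, 0, 0], [0, 0, 0]], slide=[[0, 0, 0], [0, 0, 0], [0, 0, 0], [0, 0, 0], [0, 0, 0], [0, 0, 0], [0, 0, 0], [0, 0, 0]], fingers=[0.03, 0.045, 0.06, 0.075, 0.094, 0.094, 0.094, 0.094])

```text
time: 24.85
tool_pos: [473.1, -31.2, 299.8]
eef_rot: [-0.0, 0.999, -0.046, -0.0]
force: [-0.7, -0.1, -0.1]
opening: 82.2
gripper_force: 0.0
```

Call:
send_rows(rot=[[0, 0, 0], [0, 0, 0], [0, 0, 0], [0, 0, 0], [0, 0, 0], [0, 0, 0], [0, 0, 0], [0, 0, 0], [0, 0, 0], [0, 0, 0]], slide=[[0, 0, -0.02], [0, 0, -0.03], [0, 0, -0.03], [0, 0, -0.03], [-0.04, 0, 0], [-0.04, 0, 0], [-0.04, 0, 0], [-0.03, 0, 0], [0, 0, 0], [0, 0, 0]], fingers=[0.094, 0.094, 0.094, 0.094, 0.094, 0.094, 0.094, 0.094, 0.094, 0.094])

```text
time: 25.85
tool_pos: [323.7, -17.6, 410.2]
eef_rot: [0.0, 0.999, -0.046, 0.001]
force: [-0.2, -0.2, 0.3]
opening: 94.1
gripper_force: 0.0
```

```bash
python3 - <<'E'
from h import *
import cv2
go((0,0,0))
a=ctrl.capture("top")[:,:,::-1]; b=ctrl.capture("scene")[:,:,::-1]
A=cv2.resize(a[140:240,250:316],None,fx=6,fy=6,interpolation=cv2.INTER_CUBIC)
B=cv2.resize(b[110:250,170:280],None,fx=3.6,fy=3.6,interpolation=cv2.INTER_CUBIC)
im=np.zeros((600,800,3),np.uint8); im[:600,:396]=A; im[:504,400:796]=B
cv2.imwrite("pics/c6.png",cv2.convertScaleAbs(im,alpha=1.6,beta=10))
E
```

```text
t 25.85 pos [323.7 -17.6 410.2] yaw -95.25 tilt [ 2.4e-03 -5.0e-04 -1.0e+00] F [-0.2 -0.2  0.3] open 94.1 grip 0.0
slide(tool) [-0.3249  0.012   0.4094] turn z None
```

View pics/c6.png

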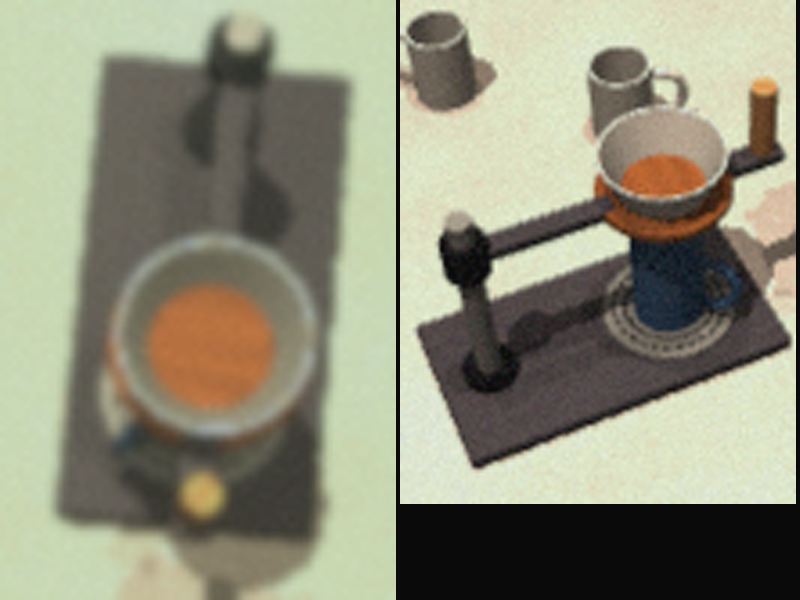

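The mug is undisturbed under the dripper, and the arm runs along the plate's midline. The knob top is at (203,494) in the top half and (763,86) in the scene half. I check the angle before handing in.

```bash
python3 - <<'E'
from h import *
T=lambda u,v:((u+.5)/6-.5+250,(v+.5)/6-.5+140)
S=lambda u,v:((u-400+.5)/3.6-.5+170,(v+.5)/3.6-.5+110)
k=[at("top",T(203,494),246),at("scene",S(763,86),246)];print(k)
for q in k:
    d=q[:2]-np.array([732,-54.8]); print("outlet",np.array([732,-54.8])+d/np.hypot(*d[:2])*170)
print(ctrl.sign_off())
E
```

```text
[array([472.45617276, -31.38992229, 246.        ]), array([474.88048315, -31.44152423, 246.        ])]
outlet [562.68732661 -39.52850276]
outlet [562.69720379 -39.41938902]
the job is handed in; nothing more can be done
None
```

The job is handed in: the blue mug stands upright on the grille, and the dripper's outlet is about 3 mm from the mug's centre by the camera images. It took about 26 s of the 72 s allowed, and the final pictures showed no sign of the mug or the white mugs having moved.

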